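# Hold the test glass in the light barrier's beam

### The job

For the shift check of the press's light barrier, pull the tall test glass straight up out of the wooden pocket block, gripping it only by its two narrow frosted edges and never touching its broad clear faces. Carry it to the fork-shaped light barrier and hold it upright in the gap between the two lenses, clear faces square to the light path and the etched ring centred on the line from lens to lens and no contact with the fork. Finish like that, holding it still in the light path with the gripper closed on it; leave the two steel bars in their pockets and everything else where it is.

Things in the scene. Friction and masses are not known exactly. Their poses are not given: they have to be found in the camera images.
- test_glass: upright glass cell 16 x 30 x 140 mm, about 110 g, tallest thing in the pocket block, 105 mm above it. Origin: centre of its underside; z up its length; x across its 16 mm thickness (broad clear faces look to +x and -x); y across its 30 mm width (narrow frosted white edge strips, 12 x 140 mm, look to +y and -y: grip only these, 30 mm apart). Grey end caps. Same after a half turn about z
- clear_glass: the clear glass core of the test glass, fixed to it, same origin and axes, x from -8 to 8 mm, y from -10.5 to 10.5 mm, z from 8 to 134 mm; the fingers must not touch it
- glass_ring (a point): centre of the dark etched ring (16 mm across) that is drawn on both clear faces of the test glass: on its axis, 55 mm above its underside (85 mm below its top); axes as the test glass
- pocket_block: fixed wooden block 136 x 62 x 45 mm; origin: centre of its underside, on the work surface. Three equal pockets in a row along its x (at -45, 0, 45 mm), each 19 mm (x) x 33 mm (y), 35 mm deep (floor 10 mm above the surface); the test glass and two steel bars stand in them in any order, x and y axes along the block's
- steel_bar0: solid steel bar 16 x 30 x 94 mm with a dark round spot, standing upright in a pocket of the block, 59 mm above it; origin at the centre of its underside, z up. Stays there
- steel_bar1: a second such steel bar in another pocket; origin at the centre of its underside, z up. Stays there
- light_fork: fixed fork-shaped light barrier: aluminium base plate 62 (x) x 176 (y) x 10 mm, two grey posts 128 mm tall, 32 (x) x 26 (y) mm, at y = +63 and -63 mm, each with a round 22 mm lens facing the other; free gap between lenses 90 mm. Origin: centre of its underside on the work surface, z up; the light path runs along its y
- light_path (a point): middle of the light path, halfway between the two lenses, 105 mm above the work surface; axes as the fork's (y along the light)
- punch: steel punch lying between block and fork, 14 x 104 x 14 mm, long axis its y; origin at the centre of its underside
- wide_punch: thicker steel punch lying behind the work, 18 x 104 x 18 mm, long axis its y; origin at the centre of its underside
- bradawl: awl with a wooden handle lying behind the work, 26 x 132 x 26 mm, long axis its y; origin at the centre of its underside
- paperweight: steel weight with a wooden knob, 50 x 62 x 48 mm; origin at the centre of its underside
- blanks: tied oval stack of dark leather blanks 83 x 50 x 19 mm; origin at the centre of its underside. It lies at the right of the board, where the fixed press arm overhangs the surface (farther right and back, about 0.1 m above it): turn the wrist clear of that
There are look-alikes about, which are no part of the job. Leave any blue or pink look-alike of the test_glass alone.

How it is judged:
By the outcome, as a careful person would: the job done as asked, in the order asked, and still so for the second after the job is handed in, while the arm keeps its last pose, push and grip.
It also fails if it takes over 43 s, if anything falls off the work surface, if the arm or the gripper's body presses on something with over 40 N, if the wrist force passes 120 N, or if a joint passes its speed limit or range.

### The arm

A 7-joint arm with a two-finger parallel gripper is mounted at the origin on a cart in front of the work surface, level with it; the furniture and walls round the work are solid. World frame = base frame: x ahead of the robot, y to its left, z up, the work surface at z = 0. Lengths are in mm, angles in rad, forces in N, time in s.
With the tool pointing down it reaches from about 400 to 875 mm from the base axis. Payload 4.4 kg.
Tool frame: the origin (TCP) lies at the very end of the fingers, on their centre line; the grasp point (between the pads) lies 19 mm behind it; y points along the fingers, x is the direction in which the jaws open and shut, and the axes are right-handed (so a half turn about y gives the same grasp; the last joint's range is limited). The gripper opens to 85 mm and grips with 20 to 120 N. Pads are 22 mm wide; open, the fingers measure 114 mm over their backs; the gripper's body (76 mm by 85 mm) begins 54 mm behind the grasp point. The pads swing forward as they close: fully open they stand 13 mm farther back than shut.
Start: joints at [-1.334, 0.628, 0.038, 1.517, -0.027, 0.996, -0.02], TCP at [193.802, 620.45, 231.313] pointing down, gripper open.
Joint ranges: [-3.06, 3.06], [-0.37, 2.12], [-1.25, 1.32], [0.18, 2.47], [-1.1, 4.24], [0.23, 1.98], [-2.94, 2.94]. Speed limits (rad/s): [2.57, 2.57, 3.14, 3.14, 3.14, 3.14, 3.14].

### API

Orientations are given as [roll, pitch, yaw] about the fixed x, y, z axes, in that order (R = Rz(yaw) Ry(pitch) Rx(roll)).
In Python, from cell import ctrl, get_image, nets gives the robot as it stands. The module is installed in compiled form; this text tells all that it offers.
- The arm moves only by the tool step_arm, never from a script. Its argument "moves" is text: rows parted by semicolons, each of 7 numbers parted by spaces: the shift along the tool's x, y, z normalised to -1 to 1, where 1 is 0.05 m, then the turn, a rotation vector about the tool's x, y, z normalised to -1 to 1, where 1 is 0.12 rad, then the opening, from 0 (shut) to 1 (fully open). A call has 1 to 20 rows; each row shifts and turns the commanded pose from where the row before left it, along the tool's axes as they then stand; what a row does not reach is not made up. A row lasts 1/10 s, in which the tool goes at most 50 mm and 8.59 degrees, less where a joint would pass 70% of its speed; a pose out of reach is approached as far as the arm can. A call with a number of a shift or a turn outside -1 to 1 is refused whole. A call with a gripper value outside its range is refused whole. The fingers move at their own pace and stop on an object; the grip force is fixed at half the most. Time passes only in rows, so rows that do not move let the fingers close. It gives the time, the measured TCP pose, the force and the opening at its end, in the units of the state.
- ctrl.read_state(): the state, without advancing time (a new reading comes with each control period).
- get_image(name): name is "side" or "top" or "wrist"; returns a dict with "color" (384x512x3 uint8, blue, green, red), "vertical_fov" (degrees; the focal length in pixels is half the picture's height over the tangent of half this angle, whatever the lens; pixels are square), "cx", "cy" (the principal point, pixels), "R" (3x3) and "t" (3): a world point X has camera coordinates R X + t; the wrist camera has in their place "T_tool_cam" (4x4, takes a point from camera to tool coordinates, whose origin is the TCP and whose axes are the tool frame's). Camera axes: x right, y down, z forward; pixel columns grow to the right and rows downward; lengths in mm; the calibration is good to about 2 mm. A picture is of the moment at which its call begins: read the wrist's pose just before it. There is no depth.
- ctrl.finish_job(): hands the job in, once; it reports no verdict.
Trained networks look in a picture, given as the dict that the camera call returned (one of the last four; its "shot" number tells which), for a name from the list of things; names that differ only in an ending like _2 or _b are one class to them, and where a whole thing is asked for, a point or a joint stands for the part that bears it (a point fixed in the world has none). Each returns a list of dicts, best first, with "conf" (0 to 1); they miss things now and then, are a little off and sometimes report something else, mostly with a low value. They report only what shows in the picture. A call takes as long as a camera call. They do not tell look-alikes from the thing itself.
- nets.find_in(picture, target): "position" ([x, y, z] in mm, in world coordinates, good to about 4 mm: the middle of the surface that is visible of it).
- nets.cut_out(picture, target): "pixels" (384x512 bool, what is visible of it).
- nets.place_of(picture, target): "position" ([x, y, z] in mm, in world coordinates, good to about 4 mm: a listed point, or the origin of a listed thing).
The state is a dict: "clock": time; "qpos": joint angles; "qd": joint speeds; "tau": joint torques, N m; "eef_pos": TCP position; "tool_rot": TCP orientation; "force": force on the tool from outside, world axes, zero at the start; "torque": the same for the moment, N m; "width": finger opening in mm.
Only numpy, scipy, OpenCV 4.12 (cv2) and the standard library are available. Lean on these libraries where they do the work, as an engineer would, in place of code of your own. Each camera call takes 0.05 s, during which the arm holds its last target.

## Working session

There is one attempt and no reset: what is moved stays moved. The work goes in short steps, Python scripts to look and compute and a tool call to move; the robot and the scene stay as the last step left them, time stands still between calls to the robot, and variables do not carry over. Pictures are saved under pics/ and viewed, and the job is handed in when it is done.

Besides the shell and the picture viewer there is one more tool, called after ">>>" as name(argument=value, ...), one argument or row to a line, values as JSON. step_arm: Moves the arm, as the interface text tells. Scaled input: -1 to 1 covers 0.05 m each way for a shift and 0.12 rad each way for a turn. Its arguments: {"type":"object","properties":{"moves":{"type":"string"}},"required":["moves"]}

```bash
mkdir -p pics; cat > h.py <<'E'
import numpy as np, cv2
from scipy.spatial.transform import Rotation as Ro
from cell import ctrl,get_image,nets
def f(p): return p["color"].shape[0]/2/np.tan(np.radians(p["vertical_fov"]/2))
def pose():
    s=ctrl.read_state(); return np.array(s["eef_pos"]),Ro.from_euler("xyz",s["tool_rot"]).as_matrix(),s
def cam(p,tp=None):
    if "R" in p: return np.array(p["R"]),np.array(p["t"])
    T=np.array(p["T_tool_cam"]); P,R=tp
    W=np.eye(4);W[:3,:3]=R;W[:3,3]=P
    M=np.linalg.inv(W@T); return M[:3,:3],M[:3,3]
def proj(p,X,tp=None):
    R,t=cam(p,tp); c=np.atleast_2d(X)@R.T+t
    return c[:,:2]/c[:,2:]*f(p)+[p["cx"],p["cy"]]
def ray(p,uv,z,tp=None):
    R,t=cam(p,tp); uv=np.atleast_2d(uv).astype(float)
    d=np.c_[(uv-[p["cx"],p["cy"]])/f(p),np.ones(len(uv))]@R
    C=-R.T@t; return C+d*((z-C[2])/d[:,2])[:,None]
E
python3 - <<'E'
from h import *
P,R,s=pose();print(s);print(R)
for n in("side","top","wrist"):
    p=get_image(n);cv2.imwrite(f"pics/{n}0.png",p["color"])
    print(n,f(p),{k:v for k,v in p.items() if k!="color"})
    for t in("test_glass","light_fork","pocket_block","light_path","glass_ring","steel_bar0","punch"):
        try:print(t,[(np.round(d["position"]),round(d["conf"],2)) for d in nets.place_of(p,t)])
        except Exception as e:print(t,e)
E
```

```text
{'clock': 0.0, 'qpos': array([-1.33380329,  0.62933646,  0.03844887,  1.51833734, -0.02700874,
        0.99630082, -0.02000599]), 'qd': array([-0.00087506,  0.00092469,  0.00026248,  0.00123029, -0.00060536,
       -0.00023952, -0.00025261]), 'tau': array([-7.37405189e-04, -5.63406944e+01,  1.22652300e+00, -1.93435371e+01,
        1.11550838e-02,  1.08868699e-02, -7.66978502e-06]), 'eef_pos': array([193.61343845, 619.85779279, 230.40528142]), 'tool_rot': array([-1.57081657,  0.00186373,  1.26798762]), 'force': array([ 0.76097294,  0.31839343, -0.05569257]), 'torque': array([-0.05021041,  0.00495409, -0.04777283]), 'width': 85.38604418070585}
[[ 2.98201777e-01 -5.36443421e-04 -9.54502704e-01]
 [ 9.54501036e-01 -1.78496657e-03  2.98202258e-01]
 [-1.86372406e-03 -9.99998263e-01 -2.02444025e-05]]
side 439.08328666138283 {'vertical_fov': 47.237081188771114, 'cx': 251.99199151951677, 'cy': 188.96055414214635, 'R': array([[ 0.5945159 , -0.80391582,  0.01643792],
       [-0.32424283, -0.25839276, -0.90999987],
       [ 0.73581073,  0.53567951, -0.41428255]]), 't': array([-408.88276396,  253.
[... 1315 characters left out ...]
68.,  11.]), 0.55)]
punch [(array([491., -11.,   3.]), 0.57)]
wrist 270.7288593772353 {'vertical_fov': 70.68827631095557, 'cx': 257.10102695574625, 'cy': 189.8658443986951, 'T_tool_cam': array([[ 9.99999965e-01,  2.20931852e-04, -1.43864042e-04,
        -1.68923771e+00],
       [ 2.04130355e-04, -3.03496298e-01,  9.52832596e-01,
        -1.42118253e+02],
       [ 1.66848865e-04, -9.52832592e-01, -3.03496333e-01,
         8.00151429e+01],
       [ 0.00000000e+00,  0.00000000e+00,  0.00000000e+00,
         1.00000000e+00]]), 'shot': 3}
test_glass []
light_fork [(array([473., 168.,  -6.]), 0.68)]
pocket_block [(array([470., 168.,  -5.]), 0.52)]
light_path []
glass_ring []
steel_bar0 []
punch []
```

View images.

View pics/side0.png

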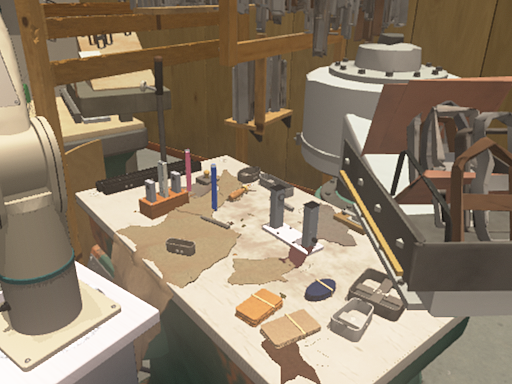

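View pics/top0.png

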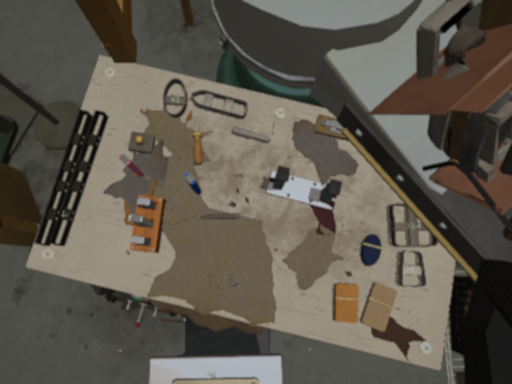

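View pics/wrist0.png

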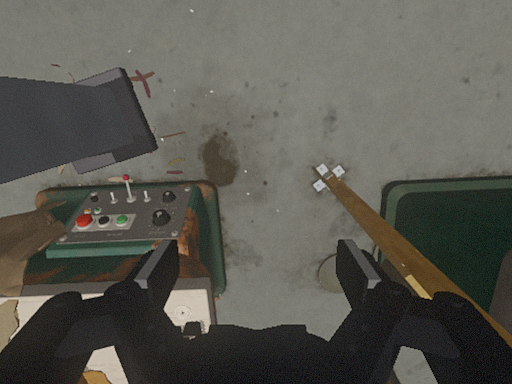

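The candidates in the side view are the grey/clear one in the block's middle pocket (163,180), the pink one (188,170) and the blue one (214,187). The steel bars stand at (150,190) and (176,182). By its description the glass is the one at (163,180). I'll check that in a crop.

```bash
python3 - <<'E'
from h import *
a=cv2.imread("pics/side0.png");b=cv2.imread("pics/top0.png")
c=cv2.resize(a[140:225,130:230],None,fx=4,fy=4,interpolation=cv2.INTER_CUBIC)
d=cv2.resize(b[175:260,110:175],None,fx=4,fy=4,interpolation=cv2.INTER_CUBIC)
cv2.imwrite("pics/c1.png",np.hstack([c,d]))
e=cv2.resize(b[160:215,255:350],None,fx=5,fy=5,interpolation=cv2.INTER_CUBIC)
g=cv2.resize(a[175:260,255:330],None,fx=4,fy=4,interpolation=cv2.INTER_CUBIC)
w=np.zeros((340,790,3),np.uint8);w[:275,:475]=e;w[:340,480:780]=g
cv2.imwrite("pics/c2.png",w)
E
```

```text
(no output)
```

View pics/c1.png

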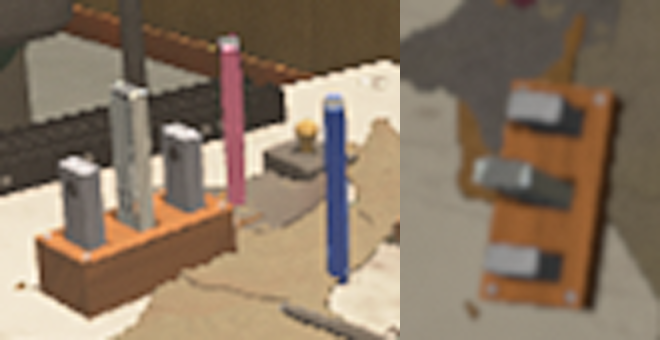

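View pics/c2.png

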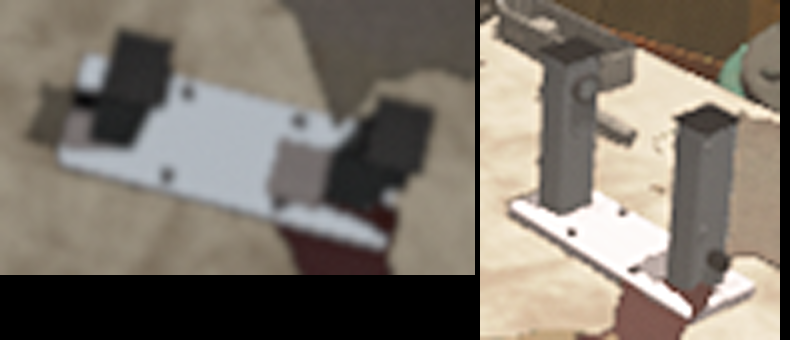

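```bash
python3 - <<'E'
from h import *
p=get_image("top")
# block top z=45 corners from crop
c=np.array([(512,84),(611,92),(590,306),(481,298)],float)
uv=np.c_[110+(c[:,0]-400)/4,175+c[:,1]/4]-.375
X=ray(p,uv,45);print(X.round(1), np.linalg.norm(np.roll(X,-1,0)-X,axis=1))
d=(X[0]+X[1]-X[2]-X[3])/2;print("blk",X.mean(0),np.degrees(np.arctan2(d[1],d[0])))
# net masks
for n,ts in(("top",("pocket_block","light_fork")),):
  for t in ts:
    for m in nets.cut_out(p,t)[:1]:
        print(t,m["conf"],m["pixels"].sum(),cv2.minAreaRect(np.argwhere(m["pixels"])[:,::-1].astype(np.float32)))
# fork post tops from crop c2: left post top corners, right post top
c=np.array([[(120,30),(172,40),(158,105),(105,88)],[(385,97),(433,108),(412,170),(362,155)]],float)
for z in(128,138):
  M=[]
  for q in c:
    uv=np.c_[255+q[:,0]/5,160+q[:,1]/5]-.4
    X=ray(p,uv,z);M.append(X.mean(0));print(z,X.mean(0).round(1),np.linalg.norm(np.roll(X,-1,0)-X,axis=1).round(1))
  d=M[0]-M[1];print(np.linalg.norm(d),np.mean(M,0),np.degrees(np.arctan2(d[1],d[0])))
E
```

```text
[[541.7 189.   45. ]
 [536.  127.7  45. ]
 [404.4 136.6  45. ]
 [410.2 202.4  45. ]] [ 61.64998375 131.87201832  66.04027021 132.20368976]
blk [473.07539881 163.94842591  45.        ] -4.857590625756702
pocket_block 0.57 1129 ((147.42681884765625, 223.15853881835938), (30.258237838745117, 55.65748977661133), 6.340191841125488)
128 [ 577.3 -165.2  128. ] [24.8 32.  25.9 28.8]
128 [ 544.2 -285.1  128. ] [22.9 31.5 24.1 30. ]
124.41573121688255 [ 560.74396688 -225.14692489  128.        ] 74.59279568088391
138 [ 574.9 -164.1  138. ] [24.5 31.6 25.6 28.5]
138 [ 542.2 -282.7  138. ] [22.7 31.1 23.8 29.7]
123.05577624741512 [ 558.57875412 -223.4328099   138.        ] 74.59279568088387
```

>>> step_arm(
  moves="0 0 0 0 -0.9 0 1;0 0 0 0 -0.9 0 1;-0.3 -0.1 -0.2 0 0 0 1;-0.5 -0.1 -0.4 0 0 0 1;-0.6 -0.1 -0.45 0 0 0 1;-0.6 -0.1 -0.45 0 0 0 1;-0.6 0 -0.45 0 0 0 1;-0.6 0 -0.45 0 0 0 1;-0.6 0 -0.45 0 0 0 1;-0.6 0 -0.45 0 0 0 1;-0.6 0 -0.45 0 0 0 1;-0.6 0 -0.45 0 0 0 1;-0.6 0 -0.45 0 0 0 1;-0.6 0 -0.45 0 0 0 1;-0.6 0 -0.45 0 0 0 1;-0.6 0 -0.45 0 0 0 1;-0.56 0 -0.36 0 0 0 1;0 0 0 0 0 0 1;0 0 0 0 0 0 1",
)

```text
clock: 3.25
eef_pos: [473.7, 166.0, 251.3]
tool_rot: [-1.571, -0.0, 1.482]
force: [-0.2, 1.1, -0.2]
width: 84.8
```

```bash
python3 - <<'E'
from h import *
P,R,s=pose();print(s["clock"],P,s["tool_rot"],s["qpos"],s["force"]);print(R.round(4))
p=get_image("wrist");cv2.imwrite("pics/w1.png",p["color"])
for t in("test_glass","pocket_block","glass_ring","steel_bar0"):
    print(t,[(np.round(d["position"],1),round(d["conf"],2)) for d in nets.place_of(p,t)])
E
```

```text
3.25 [473.66804316 166.00935747 251.33564302] [-1.57067791e+00 -3.08961263e-04  1.48192063e+00] [-0.41878743  0.39215156  0.0360239   1.89852601 -0.01874067  0.85119549
  1.1087766 ] [-0.24853592  1.11702676 -0.16899186]
[[ 8.880e-02 -1.000e-04 -9.961e-01]
 [ 9.961e-01  3.000e-04  8.880e-02]
 [ 3.000e-04 -1.000e+00  1.000e-04]]
test_glass [(array([608.2, 200.9,  -1.3]), 0.95), (array([474.5, 166.2,   6.5]), 0.94), (array([564.1,  55.4,   4.6]), 0.61)]
pocket_block [(array([474.1, 166.7,  -3. ]), 0.81), (array([517.8, 162.7,  12.5]), 0.28)]
glass_ring [(array([469. , 171.5,  63.5]), 0.66), (array([561.8,  53.6,  57.5]), 0.6), (array([ 554.7, -226.1,   -1.8]), 0.57)]
steel_bar0 [(array([428.4, 176.5,   8.3]), 0.72), (array([515. , 165.8,  10.9]), 0.57)]
```

View pics/w1.png

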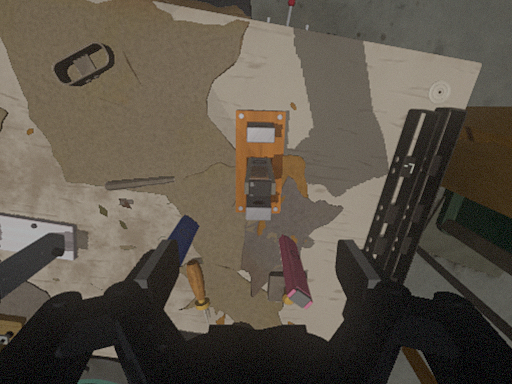

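```bash
python3 - <<'E'
from h import *
b=cv2.imread("pics/w1.png")
cv2.imwrite("pics/w1c.png",cv2.resize(b[100:230,220:310],None,fx=4.5,fy=4.5,interpolation=cv2.INTER_CUBIC))
p=get_image("top");b=p["color"];cv2.imwrite("pics/top1.png",b)
P,R,s=pose();p=get_image("wrist")
# predicted overlay: block at c, yaw
def rect(cx,cy,z,a,b,yaw):
    q=np.array([(-a,-b),(a,-b),(a,b),(-a,b)])/2
    c,s=np.cos(yaw),np.sin(yaw);return np.c_[q@np.array([[c,s],[-s,c]])+[cx,cy],np.full(4,z)]
yaw=np.radians(-4.9)
print("block",proj(p,rect(474,166.3,45,136,62,yaw),(P,R)).round(1))
print("glass top",proj(p,rect(474,166.3,150,16,30,yaw),(P,R)).round(1))
E
```

```text
block [[232.1 115. ]
 [234.8 216.2]
 [279.2 216.2]
 [282.1 115. ]]
glass top [[241.1 185.7]
 [241.4 201.7]
 [272.7 201.7]
 [273.  185.7]]
```

View pics/w1c.png

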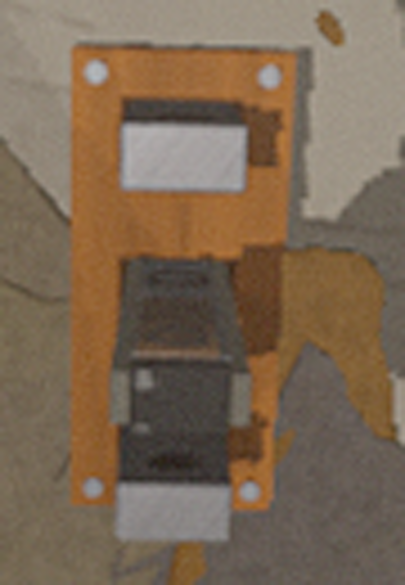

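```bash
cat >> h.py <<'E'
def rect(cx,cy,z,a,b,yaw):
    q=np.array([(-a,-b),(a,-b),(a,b),(-a,b)])/2
    c,s=np.cos(yaw),np.sin(yaw);return np.c_[q@np.array([[c,s],[-s,c]])+[cx,cy],np.full(4,z)]
E
python3 - <<'E'
from h import *
P,R,s=pose();p=get_image("wrist");tp=(P,R)
c=np.array([(72,46),(299,46),(272,506),(72,506)])/4.5+[220-.4,100-.4]
X=ray(p,c,45,tp);print(X.round(1),np.linalg.norm(np.roll(X,-1,0)-X,axis=1))
d=X[2]+X[3]-X[0]-X[1];print(X.mean(0),np.degrees(np.arctan2(d[1],d[0])))
c=np.array([(95,73),(269,76),(250,490),(92,487)])/4.5+[220-.4,100-.4]
X=ray(p,c,45,tp);print("screws",X.mean(0)); d=X[2]+X[3]-X[0]-X[1];print(np.degrees(np.arctan2(d[1],d[0])))
d=X[1]+X[2]-X[0]-X[3];print(np.degrees(np.arctan2(d[1],d[0])),np.linalg.norm(np.roll(X,-1,0)-X,axis=1))
c=np.array([(112,360),(248,360),(248,425),(112,425)])/4.5+[220-.4,100-.4]
X=ray(p,c,150,tp);print(X.mean(0),np.linalg.norm(np.roll(X,-1,0)-X,axis=1))
a=get_image("side");t=get_image("top")
for q in(474,469): 
  print(q,"side",proj(a,rect(q,167,45,136,62,-.07)).round(1).tolist(),proj(a,rect(q,167,150,16,30,-.07)).round(1).tolist(),"top",proj(t,rect(q,167,45,136,62,-.07)).round(1).tolist())
E
```

```text
[[398.  146.   45. ]
 [403.3 208.   45. ]
 [538.4 192.6  45. ]
 [533.2 131.2  45. ]] [ 62.27655737 136.04567636  61.64219255 136.02686856]
[468.21195228 169.46134673  45.        ] -6.376959606118947
screws [469.03991446 168.77440495  45.        ]
-6.24975652108239
84.07507021331587 [ 48.07270195 122.77781712  48.48034825 122.59942493]
[467.51246621 169.06310651 150.        ] [28.18188158 14.20818068 28.66299266 14.20667952]
474 side [[151.8, 205.0], [188.2, 190.1], [174.7, 184.5], [138.4, 198.5]] [[162.5, 163.0], [167.0, 161.5], [160.3, 159.0], [155.8, 160.4]] top [[155.4, 251.3], [160.9, 196.2], [136.0, 194.7], [129.7, 249.9]]
469 side [[150.5, 205.6], [187.0, 190.6], [173.5, 185.0], [137.0, 199.1]] [[161.2, 163.5], [165.7, 162.0], [159.0, 159.4], [154.5, 160.9]] top [[155.3, 253.4], [160.9, 198.2], [135.9, 196.7], [129.6, 252.0]]
```

>>> step_arm(
  moves="0 0.4 0 0 0.18 0 1;0.04 0.6 0.09 0 0 0 1;0 0.2 0 0 0 0 1;0 0 0 0 0 0 1",
)

```text
clock: 4.15
eef_pos: [468.3, 168.7, 190.2]
tool_rot: [-1.568, 0.002, 1.463]
force: [-0.5, -0.0, -0.4]
width: 85.4
```

```bash
python3 - <<'E'
from h import *
P,R,s=pose();print(s["clock"],P,s["tool_rot"],s["force"])
p=get_image("wrist");b=p["color"];cv2.imwrite("pics/w2.png",b)
cv2.imwrite("pics/w2c.png",cv2.resize(b[90:270,200:330],None,fx=3.3,fy=3.3,interpolation=cv2.INTER_CUBIC))
y=-.11
print("glass top",proj(p,rect(469.5,168.5,150,16,30,y),(P,R)).round(1).tolist())
print("block",proj(p,rect(469.5,168.5,45,136,62,y),(P,R)).round(1).tolist())
E
```

```text
4.15 [468.30946125 168.67618228 190.18192093] [-1.56797297  0.00156948  1.46285568] [-0.50525672 -0.03332611 -0.35636495]
glass top [[238.1, 210.3], [238.5, 230.3], [279.0, 230.5], [279.6, 210.4]]
block [[228.5, 117.8], [231.9, 237.1], [284.5, 237.2], [288.8, 117.9]]
```

View pics/w2c.png

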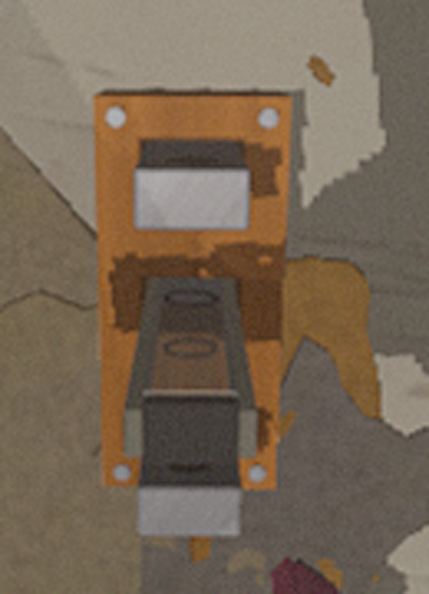

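View pics/w2.png

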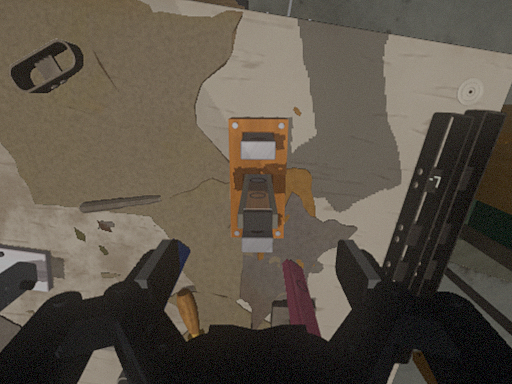

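>>> step_arm(
  moves="0 0.3 -0.02 0 0 0 1;0 0.6 0 0 0 0 1;0 0.6 0 0 0 0 1;0 0.3 0 0 0 0 1;0 0 0 0 0 0 1;0 0 0 0 0 0 1",
)

```text
clock: 4.8
eef_pos: [471.4, 169.1, 102.3]
tool_rot: [-1.572, -0.001, 1.462]
force: [0.1, 0.5, -0.0]
width: 85.2
```

```bash
python3 - <<'E'
from h import *
P,R,s=pose();print(s["clock"],P,s["tool_rot"],s["force"])
p=get_image("wrist");b=p["color"];cv2.imwrite("pics/w3.png",b)
y=-.11
print("glass top",proj(p,rect(469.5,168.5,150,16,30,y),(P,R)).round(1).tolist())
a=get_image("side")["color"];cv2.imwrite("pics/s3.png",cv2.resize(a[100:230,100:250],None,fx=5,fy=4.5,interpolation=cv2.INTER_CUBIC))
E
```

```text
4.8 [471.3580975  169.14986773 102.33341025] [-1.57246023e+00 -8.56421958e-04  1.46216910e+00] [ 0.07227286  0.51171492 -0.01007637]
glass top [[221.7, 283.7], [223.1, 315.2], [293.0, 315.3], [294.6, 283.7]]
```

View pics/w3.png

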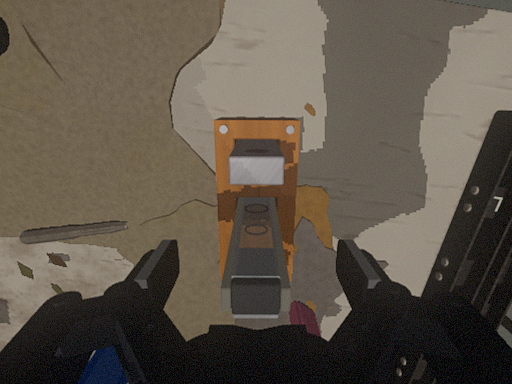

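View pics/s3.png

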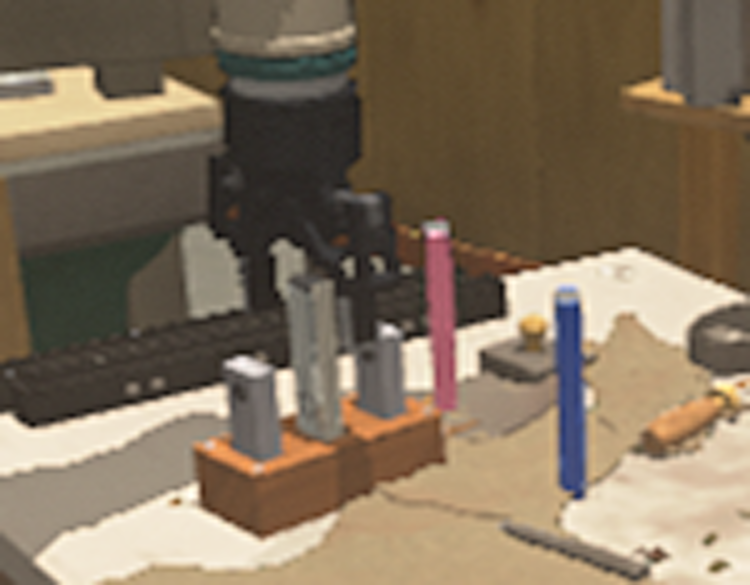

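>>> step_arm(
  moves="-0.01 0 0.03 0 0 0 1;0 0 0 0 0 0 1",
)

```text
clock: 5.1
eef_pos: [468.9, 168.7, 102.1]
tool_rot: [-1.572, -0.001, 1.462]
force: [0.9, -0.5, -0.5]
width: 85.4
```

```bash
python3 - <<'E'
from h import *
for i in range(3):
  P,R,s=pose();print(s["clock"],P,s["tool_rot"],s["force"]); p=get_image("wrist")
y=-.11
cv2.imwrite("pics/w4.png",p["color"])
print("glass top",proj(p,rect(469.5,168.5,150,16,30,y),(P,R)).round(1).tolist())
E
```

```text
5.1 [468.88313859 168.66086334 102.11450735] [-1.57181921e+00 -6.40063158e-04  1.46245650e+00] [ 0.89921786 -0.49942395 -0.54424512]
5.15 [468.88786148 168.62691333 101.96504414] [-1.57167369e+00 -5.30900301e-04  1.46241278e+00] [0.35759275 0.19916378 0.28154948]
5.2 [468.88020048 168.64255973 101.81130368] [-1.57155516e+00 -4.69014479e-04  1.46242865e+00] [-0.49213325 -0.40673024  0.22759962]
glass top [[223.6, 289.3], [224.9, 320.6], [294.6, 320.7], [296.3, 289.4]]
```

Position is good, so I'll close.

>>> step_arm(
  moves="0 0 0 0 0 0 0.6;0 0 0 0 0 0 0.4;0 0 0 0 0 0 0.2;0 0 0 0 0 0 0;0 0 0 0 0 0 0;0 0 0 0 0 0 0;0 0 0 0 0 0 0",
)

```text
clock: 5.95
eef_pos: [468.9, 168.6, 101.4]
tool_rot: [-1.571, -0.0, 1.462]
force: [0.1, 0.0, 1.5]
width: 29.2
```

```bash
python3 - <<'E'
from h import *
P,R,s=pose();print(s["clock"],P,s["tool_rot"],s["force"],s["width"])
p=get_image("wrist");b=p["color"];cv2.imwrite("pics/w5.png",b)
a=get_image("side")["color"];cv2.imwrite("pics/s5.png",cv2.resize(a[100:230,100:250],None,fx=5,fy=4.5,interpolation=cv2.INTER_CUBIC))
E
```

```text
5.95 [468.88995827 168.58712209 101.40600555] [-1.57116201e+00 -2.27758375e-04  1.46234242e+00] [0.10217624 0.03039964 1.52173955] 29.205780219323294
```

View pics/w5.png

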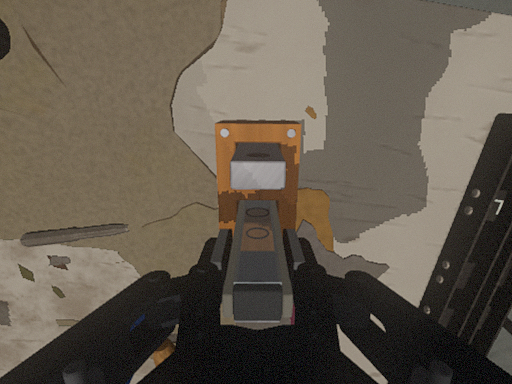

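View pics/s5.png

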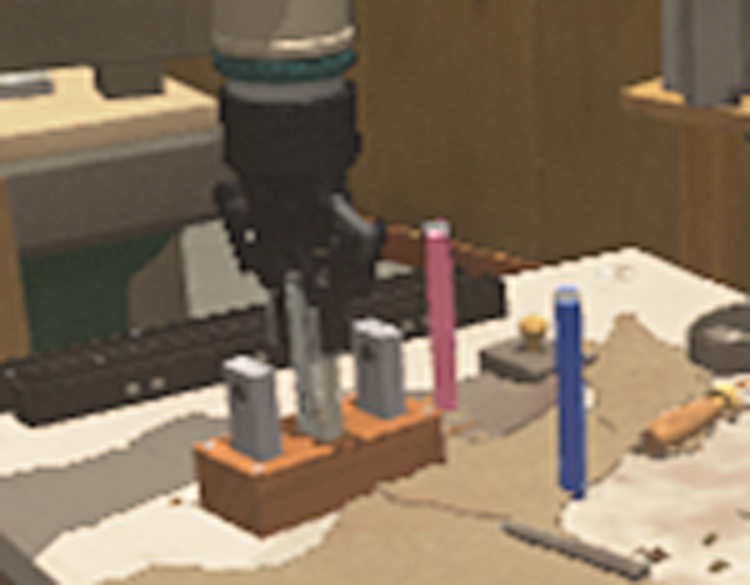

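>>> step_arm(
  moves="0 -0.1 0 0 0 0 0;0 -0.15 0 0 0 0 0;0 -0.2 0 0 0 0 0;0 -0.25 0 0 0 0 0;0 -0.3 0 0 0 0 0;0 -0.4 0 0 0 0 0;0 -0.5 0 0 0 0 0;0 -0.5 0 0 0 0 0;0 -0.5 0 0 0 0 0;0 -0.4 0 0 0 0 0;0 -0.2 0 0 0 0 0;0 0 0 0 0 0 0",
)

```text
clock: 7.25
eef_pos: [469.3, 168.8, 277.8]
tool_rot: [-1.573, -0.002, 1.462]
force: [0.2, 0.1, -0.6]
width: 29.7
```

```bash
python3 - <<'E'
from h import *
P,R,s=pose();print(s["clock"],P,s["tool_rot"],s["force"],s["width"],s["qpos"])
p=get_image("wrist");b=p["color"];cv2.imwrite("pics/w6.png",b)
a=get_image("side");cv2.imwrite("pics/s6.png",cv2.resize(a["color"][50:260,100:350],None,fx=3.2,fy=2.8,interpolation=cv2.INTER_CUBIC))
print(proj(a,[[469.5,168.5,179],[469.5,168.5,179+55]]))
t=get_image("top")
for q in ("light_fork","light_path"):
  for im in(a,t): print(q,[(np.round(d["position"],1),round(d["conf"],2)) for d in nets.place_of(im,q)])
E
```

```text
7.25 [469.30941708 168.76138528 277.82449719] [-1.57346991e+00 -1.55929092e-03  1.46237265e+00] [ 0.22743382  0.1359388  -0.62168835] 29.71608445942779 [-0.43401862  0.35434813  0.04439227  1.87290057 -0.01958597  0.91166318
  1.0819378 ]
[[159.13075215 151.6442353 ]
 [157.7187309  132.89335784]]
light_fork [(array([ 561.2, -223.7,    1. ]), 0.6)]
light_fork [(array([ 558.7, -224.6,   -0.8]), 0.91)]
light_path [(array([ 557.3, -220.6,  102.9]), 0.7)]
light_path [(array([ 555.4, -226.3,  108.4]), 0.87)]
```

View pics/s6.png

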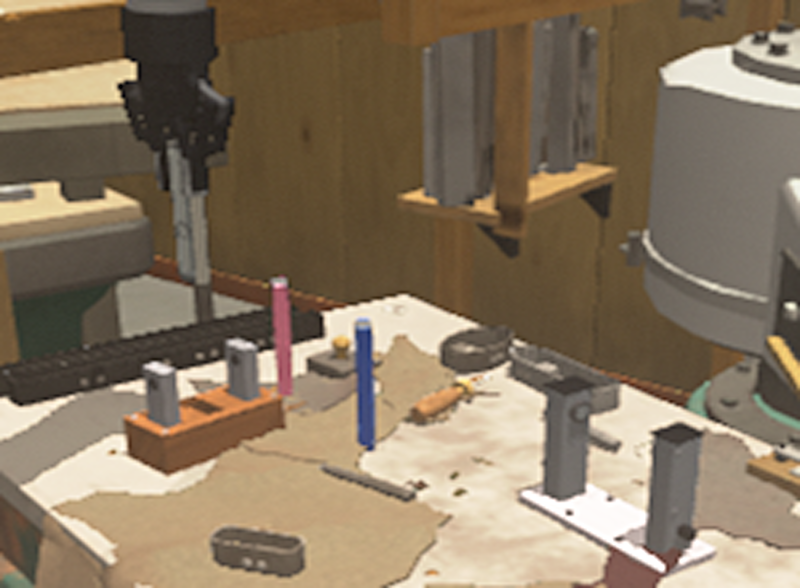

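View pics/w6.png

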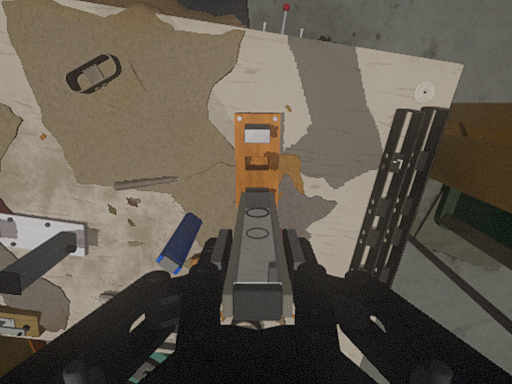

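```bash
cat >> h.py <<'E'
def plan(dw,dyaw,n,yaw0):
    # trapezoid weights; rows: tool shift in row-start frame
    w=np.minimum(np.arange(1,n+1),np.arange(n,0,-1)).clip(max=3).astype(float);w/=w.sum()
    y=yaw0;out=[]
    for k in w:
        x=np.array([np.cos(y),np.sin(y)]);z=np.array([-x[1],x[0]])
        d=np.array(dw[:2])*k
        out.append("%.2f %.2f %.2f 0 %.2f 0 0"%(d@x/50,-dw[2]*k/50,d@z/50,-dyaw*k/.12)); y+=round(dyaw*k/.12,2)*.12
    print(";".join(out))
E
python3 -c "
from h import *
plan((-4.3,-325,0),np.radians(-99.2),19,1.4624)"
```

```text
-0.13 0.00 -0.01 0 0.28 0 0;-0.25 0.00 -0.03 0 0.57 0 0;-0.37 0.00 -0.07 0 0.85 0 0;-0.37 0.00 -0.11 0 0.85 0 0;-0.35 0.00 -0.15 0 0.85 0 0;-0.33 0.00 -0.18 0 0.85 0 0;-0.31 0.00 -0.22 0 0.85 0 0;-0.29 0.00 -0.25 0 0.85 0 0;-0.26 0.00 -0.28 0 0.85 0 0;-0.23 0.00 -0.30 0 0.85 0 0;-0.20 0.00 -0.32 0 0.85 0 0;-0.17 0.00 -0.34 0 0.85 0 0;-0.13 0.00 -0.36 0 0.85 0 0;-0.10 0.00 -0.37 0 0.85 0 0;-0.06 0.00 -0.38 0 0.85 0 0;-0.02 0.00 -0.38 0 0.85 0 0;0.02 0.00 -0.38 0 0.85 0 0;0.04 0.00 -0.25 0 0.57 0 0;0.03 0.00 -0.12 0 0.28 0 0
```

>>> step_arm(
  moves="-0.13 0 -0.01 0 0.28 0 0;-0.25 0 -0.03 0 0.57 0 0;-0.37 0 -0.07 0 0.85 0 0;-0.37 0 -0.11 0 0.85 0 0;-0.35 0 -0.15 0 0.85 0 0;-0.33 0 -0.18 0 0.85 0 0;-0.31 0 -0.22 0 0.85 0 0;-0.29 0 -0.25 0 0.85 0 0;-0.26 0 -0.28 0 0.85 0 0;-0.23 0 -0.3 0 0.85 0 0;-0.2 0 -0.32 0 0.85 0 0;-0.17 0 -0.34 0 0.85 0 0;-0.13 0 -0.36 0 0.85 0 0;-0.1 0 -0.37 0 0.85 0 0;-0.06 0 -0.38 0 0.85 0 0;-0.02 0 -0.38 0 0.85 0 0;0.02 0 -0.38 0 0.85 0 0;0.04 0 -0.25 0 0.57 0 0;0.03 0 -0.12 0 0.28 0 0;0 0 0 0 0 0 0",
)

```text
clock: 9.6
eef_pos: [463.7, -155.8, 276.2]
tool_rot: [-1.571, 0.0, -0.274]
force: [-0.4, 0.3, -0.8]
width: 29.2
```

>>> step_arm(
  moves="0 0 0 0 0 0 0;0 0 0 0 0 0 0",
)

```text
clock: 9.8
eef_pos: [464.1, -154.0, 276.2]
tool_rot: [-1.57, 0.0, -0.27]
force: [0.7, -0.0, -0.7]
width: 29.2
```

```bash
python3 - <<'E'
from h import *
P,R,s=pose();print(s["clock"],P,s["tool_rot"],s["force"],s["width"],s["qpos"])
p=get_image("wrist");b=p["color"];cv2.imwrite("pics/w7.png",b)
print("fork posts pred")
y=np.radians(-15.4)
for z,(a,bb) in((138,(32,26)),):
  for k in(63,-63):
    print(proj(p,rect(560-np.sin(y)*k,-224+np.cos(y)*k,z,a,bb,y),(P,R)).round(1).tolist())
print(proj(p,rect(560,-224,10,62,176,y),(P,R)).round(1).tolist())
for q in ("light_fork","light_path"): print(q,[(np.round(d["position"],1),round(d["conf"],2)) for d in nets.place_of(p,q)])
E
```

```text
9.8 [ 464.1230976  -154.02299264  276.20481245] [-1.57016718e+00  3.88959634e-04 -2.69743950e-01] [ 6.79170039e-01 -1.94799384e-05 -6.54532452e-01] 29.23255813826938 [-0.13156578  0.38389969  0.54859181  1.90526967 -0.24876869  0.92000529
  0.26704082]
fork posts pred
[[348.8, 170.8], [378.9, 170.8], [382.3, 146.3], [351.3, 146.3]]
[[338.1, 272.8], [364.7, 272.8], [367.4, 253.7], [340.1, 253.7]]
[[306.6, 233.3], [343.8, 233.3], [355.3, 125.1], [313.2, 125.1]]
light_fork [(array([ 5.595e+02, -2.242e+02,  4.000e-01]), 0.66)]
light_path [(array([ 555.4, -225.7,  105.3]), 0.97)]
```

View pics/w7.png

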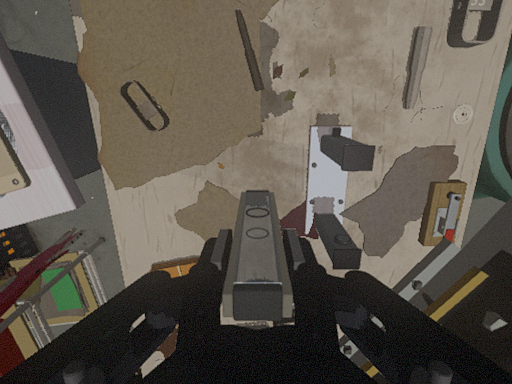

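```bash
python3 - <<'E'
from h import *
b=cv2.imread("pics/w7.png")
cv2.imwrite("pics/w7c.png",cv2.resize(b[115:280,290:395],None,fx=3.6,fy=3.6,interpolation=cv2.INTER_CUBIC))
E
```

```text
(no output)
```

View pics/w7c.png

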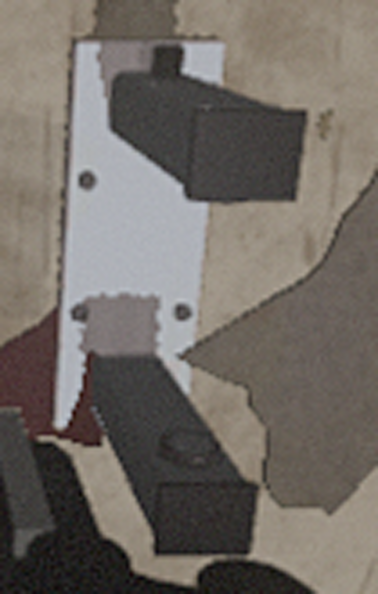

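```bash
python3 - <<'E'
from h import *
P,R,s=pose();p=get_image("wrist");tp=(P,R);print(P)
cv=lambda c:np.array(c,float)/3.6+[290-.4,115-.4]
a=cv([(193,107),(307,112),(296,200),(187,197)]);b=cv([(158,484),(258,487),(250,553),(154,553)])
for z in(128,138):
  A=ray(p,a,z,tp);B=ray(p,b,z,tp);d=A.mean(0)-B.mean(0)
  print(z,A.mean(0),B.mean(0),np.linalg.norm(d),(A.mean(0)+B.mean(0))/2,np.degrees(np.arctan2(d[1],d[0]))-90,[np.linalg.norm(np.roll(q,-1,0)-q,axis=1).round(1) for q in(A,B)])
X=ray(p,cv([(78,40),(224,42),(53,428)]),10,tp)
print(X,np.linalg.norm(X[0]-X[1]),np.linalg.norm(X[0]-X[2]),(X[1]+X[2])/2)
d=X[0]-X[2];e=X[1]-X[0];print(np.degrees([np.arctan2(d[1],d[0])-np.pi/2,np.arctan2(e[1],e[0])]))
# ring on glass in tool coords
for yy in(-36.4,):
  for zz in(8,-8): 
    T=np.linalg.inv(np.array(p["T_tool_cam"]));c=T@[0,yy,zz,1];print("ring pred",c[:2]/c[2]*f(p)+[p["cx"],p["cy"]])
E
```

```text
[ 464.14749612 -154.35548811  276.28971377]
128 [ 572.58773493 -163.28002153  128.        ] [ 539.36436905 -284.43545566  128.        ] 125.62814676792873 [ 555.97605199 -223.8577386   128.        ] -15.334748355984601 [array([34.1, 26.8, 33.4, 27.4]), array([33.8, 25.7, 33.1, 26.8])]
138 [ 569.47670548 -160.42731786  138.        ] [ 537.39725487 -277.41124356  138.        ] 121.30263815299027 [ 553.43698018 -218.91928071  138.        ] -15.334748355984587 [array([32.9, 25.9, 32.3, 26.4]), array([32.6, 24.8, 31.9, 25.9])]
[[ 550.69652888 -131.53921753   10.        ]
 [ 608.09692154 -148.26469319   10.        ]
 [ 502.94760058 -300.45182015   10.        ]] 59.787512187247636 175.5318417706757 [ 555.52226106 -224.35825667   10.        ]
[-15.78476072 -16.24520376]
ring pred [262.31559161 262.95066295]
ring pred [262.10910897 292.8164536 ]
```

```bash
python3 - <<'E'
from h import *
P,R,s=pose();p=get_image("wrist");print(P,s["tool_rot"])
T=np.linalg.inv(np.array(p["T_tool_cam"]))
def pt(X): c=T@[*X,1];return (c[:2]/c[2]*f(p)+[p["cx"],p["cy"]]).round(1).tolist()
for dz in(0,5): print("ring",[pt((0,36.4+dz,z)) for z in(8,-8)])
print("top",[pt((x,36.4-85,z)) for x in(-15,15) for z in(8,-8)],"bot",[pt((x,36.4+55,8)) for x in(-15,15)])
b=p["color"]
cv2.imwrite("pics/w8c.png",cv2.resize(b[180:330,200:310],None,fx=4,fy=4,interpolation=cv2.INTER_CUBIC))
E
```

```text
[ 464.12590208 -154.49701227  276.30349102] [-1.57054797e+00  4.41894527e-05 -2.70589274e-01]
ring [[260.4, 205.0], [260.4, 225.7]]
ring [[260.4, 202.5], [260.3, 222.8]]
top [[225.9, 279.8], [227.2, 312.0], [299.8, 279.8], [298.0, 312.0]] bot [[243.0, 183.1], [276.4, 183.1]]
```

View pics/w8c.png

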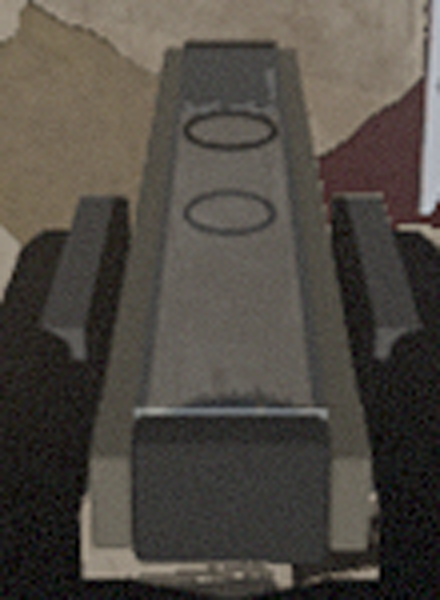

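```bash
python3 - <<'E'
from h import *
from scipy.optimize import least_squares
P,R,s=pose();p=get_image("wrist")
T=np.linalg.inv(np.array(p["T_tool_cam"]))
def pt(X): c=T@[*X,1];return (c[:2]/c[2]*f(p)+[p["cx"],p["cy"]])
# glass-frame pts (tool-aligned): x, y(down from ring), z ; observed v
feats=[((0,0,8),212.5),((0,0,-8),233),((0,55,8),190.8),((0,-85,-8),319),((0,-85,8),282.5)]
for use in (range(5),range(4),[0,1,3],[0,1,2]):
  def r(q,full=True):
    y0,z0,t=q;Rx=Ro.from_rotvec([t,0,0]).as_matrix()
    return [pt(Rx@np.array(feats[i][0],float)+[0,y0,z0])[1]-feats[i][1] for i in use]+[ (y0-36.4)/10, t/.02]
  o=least_squares(r,[36,0,0]);print(list(use),o.x,np.round(o.fun,1))
# fixed tilt 0
def r(q): return [pt(np.array(a,float)+[0,q[0],q[1]])[1]-v for a,v in feats]
o=least_squares(r,[36,0]);print(o.x,np.round(o.fun,1))
E
```

```text
[0, 1, 2, 3, 4] [33.38833726 -3.9935392  -0.04626697] [-0.8 -0.2  0.2 -1.   1.5 -0.3 -2.3]
[0, 1, 2, 3] [ 3.95045378e+01 -7.32895239e+00 -9.63567951e-03] [ 0.4 -0.  -0.4 -0.   0.3 -0.5]
[0, 1, 3] [ 3.98086877e+01 -7.28143189e+00 -4.83216686e-03] [ 0.2 -0.3  0.1  0.3 -0.2]
[0, 1, 2] [ 3.97350113e+01 -7.42280324e+00 -9.64912558e-03] [ 0.4 -0.1 -0.4  0.3 -0.5]
[43.29964733 -8.4651756 ] [-0.1 -1.  -1.  -3.   4. ]
```

```bash
python3 - <<'E'
from h import *
P,R,s=pose();print(P)
a=get_image("side");t=get_image("top");w=get_image("wrist")
for q in("test_glass","glass_ring"):
  for n,im in(("side",a),("top",t),("wrist",w)): print(q,n,[(np.round(R.T@(d["position"]-P),1),round(d["conf"],2)) for d in nets.place_of(im,q)][:3])
def gl(y,z): return [P+R@np.array([x*15,36.4+y,z+k*8]) for y,x,k in((-85,-1,1),(-85,1,1),(-85,1,-1),(-85,-1,-1),(55,-1,1),(55,1,1),(55,1,-1),(55,-1,-1),(0,0,1),(0,0,-1))]
for n,im in(("side",a),("top",t)):
  u=proj(im,gl(0,0));print(n,u.round(1).tolist())
  c=u.mean(0).astype(int);x0,y0=c[0]-45,c[1]-50
  g=im["color"][y0:y0+100,x0:x0+90];g=cv2.resize(g,None,fx=6,fy=6,interpolation=cv2.INTER_CUBIC)
  cv2.imwrite(f"pics/{n}9.png",g);print(x0,y0)
  for q in (u-[x0,y0])*6+3: cv2.circle(g,tuple(q.astype(int).tolist()),3,(0,0,255),-1)
  cv2.imwrite(f"pics/{n}9o.png",g)
E
```

```text
[ 464.06631289 -154.72240022  276.30282555]
test_glass side [(array([ 42.3, 275.9, 226.2]), 0.81), (array([ 2.8, 90.8, -2.9]), 0.71), (array([ 47.7, 276.8, 385.2]), 0.68)]
test_glass top [(array([-35.8, 266.7, 322.8]), 0.7), (array([ 43.8, 280.6, 378.8]), 0.63), (array([ 41.9, 282.8, 227.4]), 0.5)]
test_glass wrist [(array([-0.2, 92.9, -6.2]), 0.78)]
glass_ring side [(array([ 41.7, 219.5, 226.6]), 0.83), (array([-2.3, 37.1, -3.7]), 0.75), (array([ 45.5, 218.3, 382.3]), 0.61)]
glass_ring top [(array([ 43.6, 218.6, 381.2]), 0.59), (array([ 41.5, 217.1, 230.1]), 0.43)]
glass_ring wrist [(array([-3. , 39.8, -2.5]), 0.94)]
side [[243.2, 122.2], [253.6, 120.2], [257.9, 121.8], [247.5, 123.9], [242.7, 178.8], [252.5, 176.0], [256.6, 178.0], [246.8, 180.9], [248.0, 156.0], [252.1, 158.0]]
205 101
top [[283.0, 215.8], [286.9, 199.9], [295.5, 202.1], [291.6, 218.1], [276.4, 224.0], [279.8, 210.5], [287.0, 212.4], [283.7, 226.0], [280.5, 213.9], [288.2, 216.0]]
240 163
```

View pics/side9o.png

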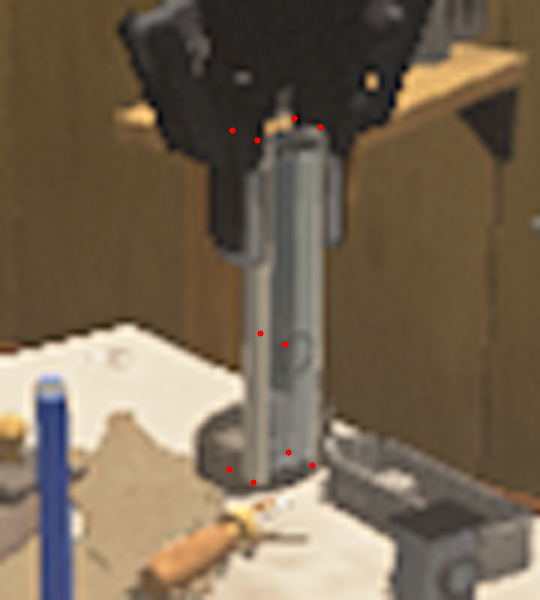

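View pics/top9o.png

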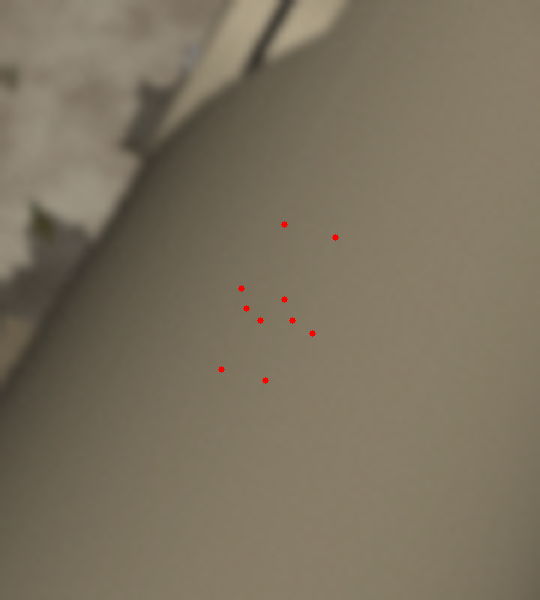

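```bash
cat > fit.py <<'E'
from h import *
from scipy.optimize import least_squares
p=get_image("wrist");T0=np.array(p["T_tool_cam"])
c1=lambda c:np.array(c,float)/4.5+[219.6,99.6]
c2=lambda c:np.array(c,float)/3.3+[199.65,89.65]
poses={1:((473.668,166.009,251.336),(-1.570678,-.000309,1.481921)),2:((468.309,168.676,190.182),(-1.567973,.001569,1.462856)),5:((468.89,168.587,101.406),(-1.571162,-.000228,1.462342))}
obs=[]
cor=[(-68,-31,45),(-68,31,45),(68,31,45),(68,-31,45)]
for X,u in zip(cor,c1([(72,46),(299,46),(272,506),(72,506)])): obs.append((1,X,u,0))
for X,u in zip(cor,c2([(95,93),(291,93),(277,487),(105,487)])): obs.append((2,X,u,0))
for X,u in zip([(-8,0,65),(8,0,65)],c2([(190,297),(190,348)])): obs.append((2,X,u,1))
for X,u in zip([(-8,0,65),(8,0,65)],[(257.5,212.3),(258,233)]): obs.append((5,X,u,1))
def cam_pts(q):
    bx,by,yaw,gx,gy=q[:5];E=np.eye(4);E[:3,:3]=Ro.from_rotvec(q[5:8]).as_matrix();E[:3,3]=q[8:11]
    M=np.linalg.inv(T0@E);r=[]
    for k,X,u,g in obs:
        P,e=poses[k];R=Ro.from_euler("xyz",e).as_matrix()
        c,s=np.cos(yaw),np.sin(yaw);W=np.array([c*X[0]-s*X[1]+bx+g*gx,s*X[0]+c*X[1]+by+g*gy,X[2]])
        cc=M@[*(R.T@(W-P)),1];r.append(cc[:2]/cc[2]*f(p)+[p["cx"],p["cy"]]-u)
    return np.array(r)
for sg in((.001,.1),(.03,2)):
  for gp in(1.,10.):
    def r(q): return np.r_[cam_pts(q).ravel()/.6,q[3:5]/gp,q[5:8]/sg[0],q[8:11]/sg[1]]
    o=least_squares(r,[469,168,-.11]+[0]*8);print(sg,gp,o.cost,o.x.round(3));print(cam_pts(o.x).round(1).tolist())
E
python3 fit.py
```

```text
(0.001, 0.1) 1.0 5.305706155904499 [ 4.73491e+02  1.66404e+02 -1.11000e-01  7.92000e-01 -4.29000e-01
 -0.00000e+00  0.00000e+00  0.00000e+00 -1.00000e-03 -1.00000e-03
  3.00000e-03]
[[-0.2, -0.2], [-0.5, 1.0], [0.2, 0.7], [0.0, -0.2], [-0.5, -0.2], [0.5, -0.1], [0.4, -0.2], [-0.1, -0.3], [0.4, 0.3], [0.3, -0.3], [0.1, 0.0], [-0.5, -0.3]]
(0.001, 0.1) 10.0 4.846219957854238 [ 4.73416e+02  1.66445e+02 -1.11000e-01  9.08000e-01 -4.88000e-01
 -0.00000e+00  0.00000e+00  0.00000e+00 -0.00000e+00 -0.00000e+00
  1.00000e-03]
[[-0.2, -0.2], [-0.5, 0.9], [0.2, 0.7], [0.0, -0.2], [-0.4, -0.3], [0.5, -0.1], [0.4, -0.2], [-0.1, -0.4], [0.4, 0.4], [0.3, -0.2], [0.0, 0.1], [-0.5, -0.2]]
(0.03, 2) 1.0 4.6855852367717254 [ 4.74759e+02  1.66977e+02 -1.06000e-01  3.47000e-01 -5.30000e-01
 -4.00000e-03  3.00000e-03 -4.00000e-03 -1.29000e-01 -2.43000e-01
  4.00000e-01]
[[-0.3, -0.3], [-0.5, 0.8], [0.2, 0.6], [-0.0, -0.3], [-0.5, -0.1], [0.6, 0.1], [0.4, -0.2], [-0.1, -0.3], [0.3, 0.1], [0.3, -0.5], [0.2, 0.3], [-0.4, -0.1]]
(0.03, 2) 10.0 4.4071545963281205 [ 4.74482e+02  1.67416e+02 -1.06000e-01  4.99000e-01 -7.35000e-01
 -4.00000e-03  4.00000e-03 -3.00000e-03 -1.36000e-01 -2.09000e-01
  2.77000e-01]
[[-0.3, -0.3], [-0.5, 0.9], [0.2, 0.6], [-0.0, -0.3], [-0.4, -0.2], [0.6, -0.0], [0.4, -0.2], [-0.0, -0.3], [0.2, 0.2], [0.2, -0.4], [0.2, 0.3], [-0.4, -0.1]]
```

```bash
python3 - <<'E'
from h import *
for i in range(3):
    p=get_image("wrist");print(np.round(p["T_tool_cam"],4).tolist(),p["cx"],p["cy"],f(p))
P=np.array((468.309,168.676,190.182));R=Ro.from_euler("xyz",(-1.567973,.001569,1.462856)).as_matrix()
for x in(469.5,473.5):print(proj(p,rect(x,168.5-(x>470)*2,45,136,62,-.11),(P,R)).round(1).tolist())
E
```

```text
[[1.0, 0.0002, -0.0001, -2.3268], [0.0002, -0.3039, 0.9527, -142.1181], [0.0002, -0.9527, -0.3039, 76.1205], [0.0, 0.0, 0.0, 1.0]] 257.10102695574625 189.8658443986951 270.7288593772353
[[1.0, 0.0002, -0.0001, -2.3268], [0.0002, -0.3039, 0.9527, -142.1181], [0.0002, -0.9527, -0.3039, 76.1205], [0.0, 0.0, 0.0, 1.0]] 257.10102695574625 189.8658443986951 270.7288593772353
[[1.0, 0.0002, -0.0001, -2.3268], [0.0002, -0.3039, 0.9527, -142.1181], [0.0002, -0.9527, -0.3039, 76.1205], [0.0, 0.0, 0.0, 1.0]] 257.10102695574625 189.8658443986951 270.7288593772353
[[229.4, 113.4], [232.7, 233.7], [285.6, 233.9], [290.1, 113.6]]
[[228.0, 117.7], [231.5, 237.0], [284.1, 237.1], [288.4, 117.8]]
```

>>> step_arm(
  moves="0.15 0 -0.05 0 0 0 0;0.3 0 -0.1 0 0 0 0;0.35 0 -0.12 0 0 0 0;0.35 0 -0.12 0 0 0 0;0.35 0 -0.12 0 0 0 0;0.35 0 -0.12 0 0 0 0;0.22 0 -0.08 0 0 0 0;0.1 0 -0.04 0 0 0 0;0 0 0 0 0 0 0;0 0 0 0 0 0 0;0 0 0 0 0 0 0",
)

```text
clock: 11.85
eef_pos: [558.1, -219.8, 276.3]
tool_rot: [-1.57, 0.0, -0.271]
force: [-0.2, -0.1, -1.6]
width: 28.9
```

```bash
python3 - <<'E'
from h import *
P,R,s=pose();print(s["clock"],P,s["tool_rot"],s["force"],s["width"],s["qpos"])
p=get_image("wrist");cv2.imwrite("pics/w10.png",p["color"]);print(np.round(p["T_tool_cam"],3)[:3,3])
a=get_image("side");g=cv2.resize(a["color"][110:260,220:340],None,fx=5,fy=4,interpolation=cv2.INTER_CUBIC);cv2.imwrite("pics/s10.png",g);print(a["t"])
t=get_image("top");cv2.imwrite("pics/t10.png",cv2.resize(t["color"][120:260,230:370],None,fx=4,fy=4,interpolation=cv2.INTER_CUBIC));print(t["t"])
E
```

```text
11.85 [ 558.09744385 -219.76723507  276.32603588] [-1.57040864e+00  4.66620159e-04 -2.71389490e-01] [-0.22578302 -0.09319755 -1.57447449] 28.923434339112116 [ 0.00740083  0.55517128  0.52086489  1.61648287 -0.30700417  1.05292695
  0.34545842]
[  -2.327 -142.118   76.121]
[-408.88276396  253.265884    878.567364  ]
[-92.1928112  562.37183334 948.13980036]
```

View pics/s10.png

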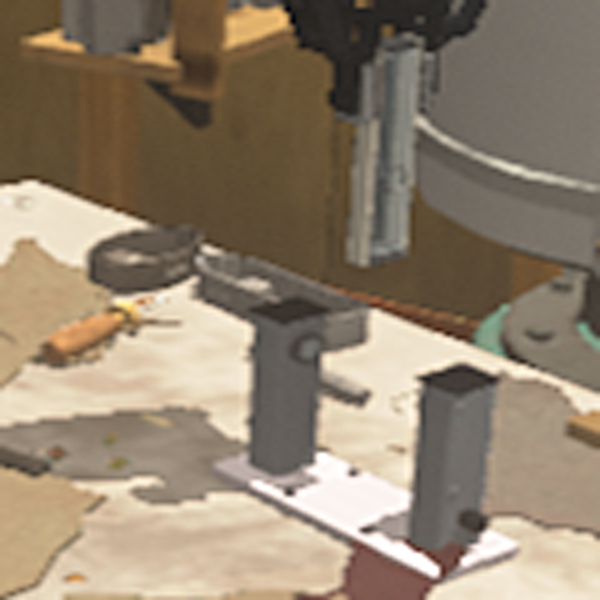

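View pics/w10.png

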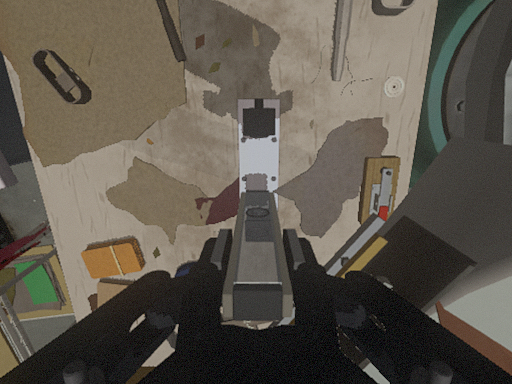

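View pics/t10.png

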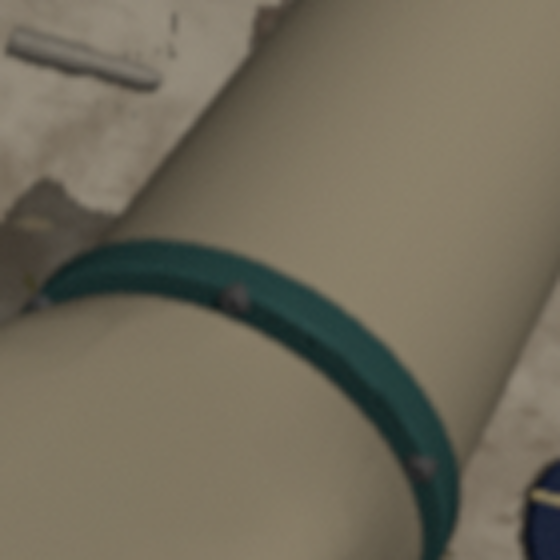

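>>> step_arm(
  moves="0 0.1 0 0 0 0 0;0 0.2 0 0 0 0 0;0 0.3 0 0 0 0 0;0 0.35 0 0 0 0 0;0 0.35 0 0 0 0 0;0 0.35 0 0 0 0 0;0 0.35 0 0 0 0 0;0 0.3 0 0 0 0 0;0 0.2 0 0 0 0 0;0 0.1 0 0 0 0 0;0 0.05 0 0 0 0 0;0 0 0 0 0 0 0;0 0 0 0 0 0 0;0 0 0 0 0 0 0;0 0 0 0 0 0 0",
)

```text
clock: 13.5
eef_pos: [558.8, -220.3, 144.3]
tool_rot: [-1.571, -0.001, -0.272]
force: [0.1, 0.4, -1.0]
width: 29.1
```

```bash
python3 - <<'E'
from h import *
P,R,s=pose();print(s["clock"],P,s["tool_rot"],s["force"],s["width"])
p=get_image("wrist");cv2.imwrite("pics/w11.png",p["color"]);cv2.imwrite("pics/w11c.png",cv2.resize(p["color"][120:330,190:330],None,fx=2.8,fy=2.8,interpolation=cv2.INTER_CUBIC))
a=get_image("side");g=cv2.resize(a["color"][160:255,250:330],None,fx=6,fy=6,interpolation=cv2.INTER_CUBIC);cv2.imwrite("pics/s11.png",g)
for n,im in(("side",a),("wrist",p)):
  for q in("glass_ring","light_path","light_fork"): print(q,n,[(np.round(d["position"],1),round(d["conf"],2)) for d in nets.place_of(im,q)][:3])
E
```

```text
13.5 [ 558.79330052 -220.26884403  144.26473708] [-1.57076346e+00 -8.46489748e-04 -2.71547903e-01] [ 0.12386344  0.4126972  -0.99889066] 29.091932470064958
glass_ring side [(array([565.7,  52.7,  52.9]), 0.84), (array([612.3, 200.6,  57.9]), 0.57), (array([ 557.5, -220.9,  111. ]), 0.56)]
light_path side [(array([ 552.1, -223.1,  103.7]), 0.83)]
light_fork side [(array([ 561.5, -224.2,   -0.7]), 0.81)]
glass_ring wrist [(array([ 557.5, -221.8,  106.3]), 0.86)]
light_path wrist []
light_fork wrist [(array([ 400.8, -395.6,   -1.3]), 0.71), (array([ 557.2, -224.5,    1. ]), 0.56)]
```

View pics/s11.png

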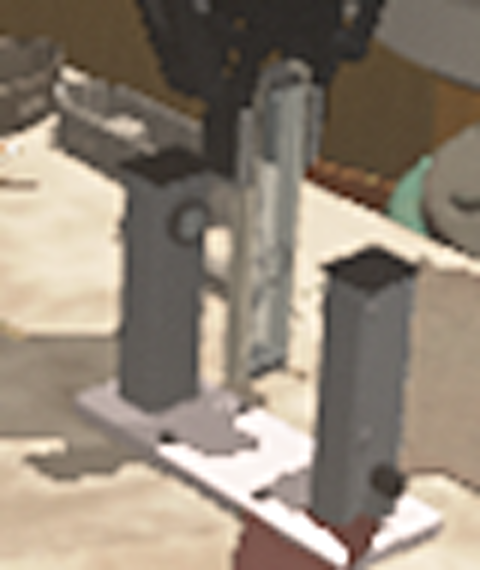

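View pics/w11c.png

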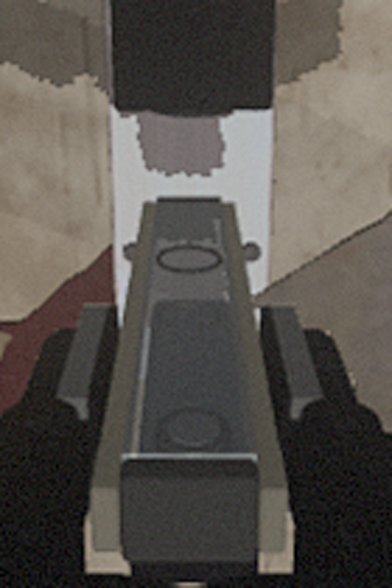

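```bash
python3 - <<'E'
from h import *
P,R,s=pose();a=get_image("side");p=get_image("wrist")
y=np.radians(-15.5);xf=np.array([np.cos(y),np.sin(y),0]);yf=np.array([-np.sin(y),np.cos(y),0]);C=np.array([557.5,-224.3,105])
L=proj(a,[C+45*yf,C,C-8*yf,C-45*yf,C+xf*10,C+[0,0,10]]);print("side crop lens+,mid,mid-8,lens-",((L-[250,160])*6+3).round(0).tolist())
for k in(63,-63): print("post top crop",((proj(a,rect(*(C+k*yf)[:2],128,32,26,y))-[250,160])*6+3).round(0).tolist())
for dy in(36.4,39.5): print("ring(-z face) pred, offset -4.5, dy",dy,((proj(a,[P+R@[0,dy,-12.5]])-[250,160])*6+3).round(0).tolist())
g=cv2.resize(a["color"][185:230,270:310],None,fx=14,fy=12,interpolation=cv2.INTER_CUBIC);cv2.imwrite("pics/s12.png",g)
# wrist: post inner edge y_f=50,z=128 -> ray
X=ray(p,[(258.4,159.3)],128,(P,R))[0];print("post inner edge in tool",R.T@(X-P))
for dy in(36.4,39.5):
  # ring front face row 211.8 -> plane tool y=dy
  X=ray(p,[(257.1,211.8)],P[2]-dy,(P,R))[0];print("ring front face tool",R.T@(X-P))
E
```

```text
side crop lens+,mid,mid-8,lens- [[190.0, 222.0], [260.0, 259.0], [273.0, 265.0], [334.0, 297.0], [277.0, 252.0], [261.0, 237.0]]
post top crop [[157.0, 179.0], [212.0, 162.0], [173.0, 142.0], [118.0, 159.0]]
post top crop [[363.0, 285.0], [420.0, 264.0], [374.0, 242.0], [318.0, 262.0]]
ring(-z face) pred, offset -4.5, dy 36.4 [[273.0, 261.0]]
ring(-z face) pred, offset -4.5, dy 39.5 [[273.0, 267.0]]
post inner edge in tool [-1.58561147 15.78443027 44.71583111]
ring front face tool [-2.3510598  36.40006057  2.82450446]
ring front face tool [-2.35147969 39.50007611  1.55169944]
```

View pics/s12.png

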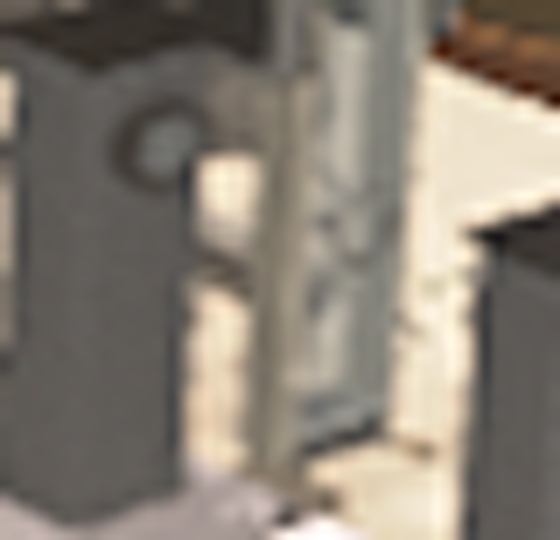

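>>> step_arm(
  moves="0.02 0.02 0 0 0 0 0;0 0.02 0 0 0 0 0;0 0 0 0 0 0 0;0 0 0 0 0 0 0;0 0 0 0 0 0 0;0 0 0 0 0 0 0",
)

```text
clock: 14.6
eef_pos: [559.5, -220.5, 141.8]
tool_rot: [-1.571, -0.0, -0.272]
force: [0.6, 0.2, -0.9]
width: 29.2
```

```bash
python3 - <<'E'
from h import *
P,R,s=pose();print(s["clock"],P,s["tool_rot"],s["force"],s["width"],np.abs(s["qd"]).max())
ims=[]
p=get_image("wrist")
cv2.imwrite("pics/w13c.png",cv2.resize(p["color"][120:330,190:330],None,fx=2.8,fy=2.8,interpolation=cv2.INTER_CUBIC))
acc=0
for i in range(4): a=get_image("side");acc=acc+a["color"].astype(float)
g=(acc/4).clip(0,255).astype(np.uint8)
cv2.imwrite("pics/s13.png",cv2.resize(g[180:240,265:315],None,fx=12,fy=10,interpolation=cv2.INTER_LANCZOS4))
cv2.imwrite("pics/full13.png",g)
for n,im in(("side",a),("wrist",p)):
  print(n,[(np.round(d["position"],1),round(d["conf"],2)) for d in nets.place_of(im,"glass_ring")][:3])
P,R,s=pose();print(s["clock"],P)
E
```

```text
14.6 [ 559.48266964 -220.50151335  141.81137157] [-1.57080093e+00 -9.11424563e-06 -2.71714348e-01] [ 0.57598229  0.19485422 -0.89954813] 29.211559473632672 0.0012271987186233569
side [(array([563.4,  53.3,  52.5]), 0.76), (array([612. , 202. ,  56.9]), 0.66), (array([ 558. , -223.1,  105.7]), 0.6)]Traceback (most recent call last):
  File "<stdin>", line 12, in <module>
ValueError: only the last four pictures can be asked about
```

View pics/w13c.png

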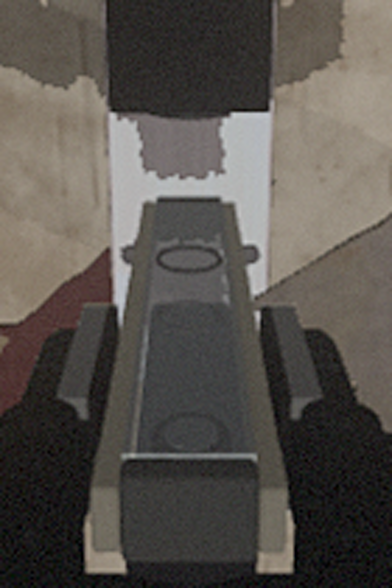

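View pics/s13.png

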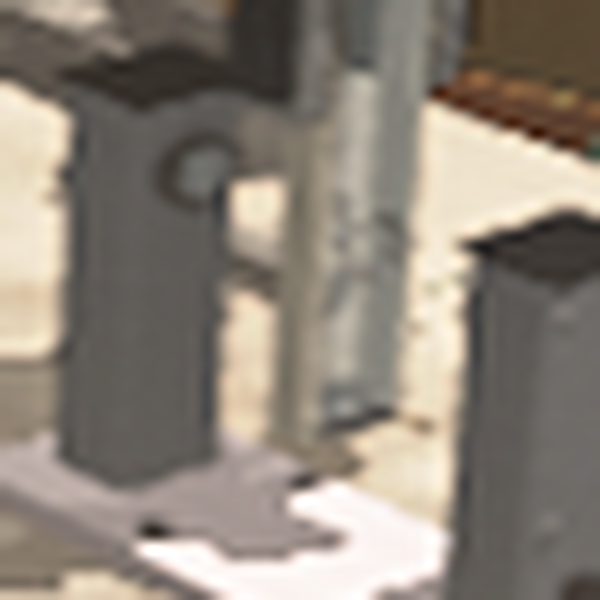

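View pics/full13.png

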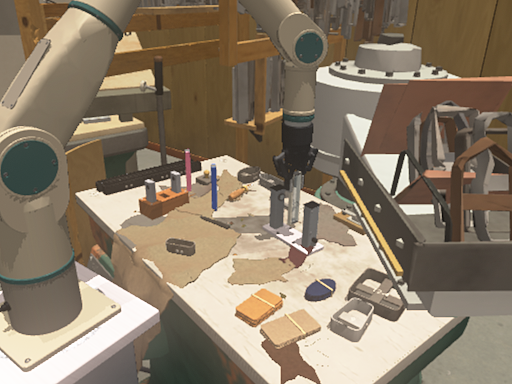

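```bash
python3 - <<'E'
from h import *
print(ctrl.finish_job())
E
```

```text
the job is handed in; nothing more can be done
None
```

I pulled the test glass straight up out of the middle pocket, gripping only its two frosted edges. It is now held upright and still in the fork's gap with the gripper closed, and the job is handed in at about 15 s on the clock.

**What the last checks showed:**
- **Ring height:** worked out from the grip it is 105.4 mm, and the network on the side camera gives 105.7 mm, against 105 mm wanted.
- **Ring sideways:** it is within about 1 mm of the lens line in the wrist view, and the side view agrees.
- **Square to the light:** the wrist yaw is within about 0.1° of my measured fork direction (good to about half a degree).
- **Grip and contact:** the finger opening reads 29.2 mm, the arm is still, and the force reading is about 1 N, so nothing suggests contact with the fork.
- **Rest of the scene:** in the last side picture both steel bars are in their pockets and the other things look unmoved.

**What disagreed:** the reported wrist camera calibration changed by about 4 mm partway through. As a result I gripped the glass about 4–5 mm off the pad centre across its thickness. The hold stayed firm, with no slip visible between pictures, and I allowed for the offset when placing it. The side and wrist views after placing agreed to within 1–2 mm. I could not use the top camera for this check because the arm blocked its view.

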